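# Index the rotary table and clamp it

## Robot

A 7-joint arm with a two-finger parallel gripper is mounted at the origin on the work surface. World frame = base frame: x ahead of the robot, y to its left, z up, the work surface at z = 0. Lengths are in mm, angles in rad, forces in N, time in s.
With the tool pointing down it reaches from about 400 to 925 mm from the base axis. Payload 4.1 kg.
Tool frame: the origin (TCP) lies midway between the tips of the shut fingers; the grasp point (between the pads) lies 19 mm behind it (pinch_z is the distance from the TCP to the grasp point, in mm); z points along the fingers, y is the line along which they close (so a half turn about z gives the same grasp; the last joint's range is limited). The gripper opens to 85 mm and grips with 20 to 120 N. Pads are 22 mm wide; open, the fingers measure 114 mm over their backs; the gripper's body (76 mm by 85 mm) begins 54 mm behind the grasp point. The pads swing forward as they close: fully open they stand 13 mm farther back than shut.
Start: joints at [1.064, 0.398, 0.045, 1.537, -0.019, 1.207, -0.051], TCP at [257.823, -596.717, 231.347] pointing down, gripper open.
Joint ranges: [-2.82, 2.82], [-0.49, 2.23], [-1.37, 1.46], [0, 2.46], [-1.36, 4.5], [0.23, 2], [-2.94, 2.94]. Speed limits (rad/s): [2.57, 2.57, 3.14, 3.14, 3.14, 3.14, 3.14].

## Interface

Orientations are given as a 3x3 rotation matrix whose columns are the frame's x, y, z axes.
In Python, from bench import * gives the robot as it stands.
- The arm moves only by the tool carry_out, never from a script. Its argument "deltas" is a list of rows, each a list of 5 numbers: the opening, from 0 (shut) to 1 (fully open), then the shift along the tool's x, y, z in m, then the turn about the tool's z in rad. In form: [[gripper, dx, dy, dz, twist], ...]. A call has exactly 10 rows; each row is the pose to reach, as a shift and turn from the pose commanded when the call began, along the tool's axes at that moment; what a row does not reach only later rows make up. A row lasts 1/10 s, in which the tool goes at most 50 mm and 8.59 degrees, less where a joint would pass 70% of its speed; a pose out of reach is approached as far as the arm can. A call with a gripper value outside its range is refused whole. The fingers move at their own pace and stop on an object; "force" is the grip in N (left out, the last holds). Time passes only in rows, so rows that repeat a pose let the fingers close, or fill a call up. It gives the time, the measured TCP pose, the force, the opening and the grip force at its end, in the units of the state.
- observe(): the state, without advancing time (a new reading comes with each control period).
- snapshot(name): name is "side" or "top"; returns (picture, depth): 480x640x3 uint8, red, green, blue; 480x640 float32, mm along the optical axis (not along the pixel's ray), 0 where there is no reading.
- camera_model(name): a dict with "intrinsics" (3x3 intrinsics, pixels), "dist" ([k1, k2, p1, p2, k3] as OpenCV has them; the pictures are not rectified), "R" (3x3) and "t" (3): a world point X has camera coordinates R X + t. Camera axes: x right, y down, z forward; pixel columns grow to the right and rows downward; lengths in mm; the calibration is good to about 2 mm. A picture is of the moment at which its call begins. camera_model takes no time and is no camera call.
- close_job(): hands the job in; it is judged then, once.
The state is a dict: "t": time; "joint_positions": joint angles; "joint_vel": joint speeds; "joint_efforts": joint torques, N m; "tcp_pos": TCP position; "tool_rot": TCP orientation; "wrist_force": force on the tool from outside, world axes, zero at the start; "wrist_torque": the same for the moment, N m; "opening": finger opening in mm; "grasp_force": force on a finger pad.
Only numpy, scipy, OpenCV 4.12 (cv2) and the standard library are available. Lean on these libraries where they do the work, as an engineer would, in place of code of your own. Each camera call takes 0.05 s, during which the arm holds its last target. There are 200 camera calls.

## Task

Set the rotary table on the bench: push the dial round by its upright post, gently and without gripping it, until the dial's index mark lines up with the one long line of the scale ring. Then push the ball-ended clamp lever fully over, clockwise seen from above, until it points straight out from the dial. The dial must stay lined up, the steel blank must stay standing in the middle of the dial, and the other things on the bench must be left alone.

Things in the scene. Friction and masses are not known exactly. Their poses are not given: they have to be found in the camera images.
- dial_axis (a point): centre of the rotary table's dial, on the dial's top face, 58 mm above the bench; its z axis is the dial's upright axis. The rotary table is a fixed round blue casting of 200 mm diameter; on it lies a fixed aluminium scale ring (outer radius 95 mm, top 54 mm above the bench) and inside that the turning steel dial (radius 77 mm, top 58 mm above the bench)
- dial: the turning steel dial, 154 mm in diameter and 12 mm thick, with its post; origin on its axis at its underside, 46 mm above the bench; its x axis points along the index mark, z up. It turns with a steady friction of about 0.2 N m, plus a little damping, has no spring and stays where it is left. It starts 0.5 to 2.6 rad anticlockwise of the long line
- index_tip (a point): outer end of the dial's index mark, at the dial's rim, 78 mm from the axis. The mark is the only dark line on the dial: 5 mm wide, radial, from 40 to 77 mm from the axis
- long_line (a point): inner end of the one long line of the scale ring, 78 mm from the axis, at the height of the dial's top. The long line is dark, 5 mm wide, radial, from 78 to 94 mm from the axis; the eleven other lines, every 30 degrees, are only 6 mm long and 2 mm wide. The ring does not move in an episode
- post (a point): steel driving post standing on the dial, a cylinder 16 mm in diameter and 38 mm high (its foot has a thin collar, 24 mm across and 4 mm high, look only), 58 mm from the dial's axis, exactly opposite the index mark; this point is the centre of its foot on the dial's top face; it is fixed to the dial and turns with it
- blank: stepped steel blank, 36 mm in diameter (24 mm at the top) and 35 mm high, standing loose on the middle of the dial; origin at the centre of its underside; it rides round with the dial
- clamp_ball (a point): centre of the black ball, 26 mm in diameter, at the end of the clamp lever, 76 mm above the bench, 65 mm from the lever's pivot. The sloping lever arm (10 mm thick) rises from the pivot boss to the ball
- clamp_pivot (a point): point on the upright pivot axis of the clamp lever, at the ball's height (76 mm above the bench), 125 mm from the dial's axis, on the left of the rotary table as the robot sees it. The pivot's steel boss is 26 mm in diameter and its top is 70 mm above the bench; it stands on a blue block 44 mm wide that reaches 22 mm beyond the pivot, 40 mm high
- clamp (a joint): turn of the clamp lever in rad: starts open at 0 to 0.2 and grows clockwise seen from above; at 1.05 it points straight away from the dial's axis and counts as fully clamped, and a rigid stop ends its travel at 1.17 (do not press hard against it). Friction about 0.15 N m, no spring; it stays where it is left
- vblock: steel V-block, 50 x 40 x 40 mm high, loose, stands beside the rotary table; to be left alone. Origin at its underside
- nut: dark flanged nut, 48 mm across the flange, 26 mm high, loose, stands near the rotary table on the robot's side; to be left alone. Origin at its underside
- file_a: long file with a black handle, 340 mm long, 25 mm high, lying on the bench; to be left alone. Origin at its underside
- file_b: shorter file with a black handle, 290 mm long, 25 mm high, lying on the bench; to be left alone. Origin at its underside
- brush: flat bench brush with a wooden handle, 208 mm long, 50 mm wide, 16 mm high, lying on the bench; to be left alone. Origin at its underside
- caliper: steel caliper, 200 mm long, 60 mm wide, 12 mm high, lying beyond the rotary table; to be left alone. Origin at its underside
- oil_bottle: white bottle with a black cap, 52 mm diameter, 120 mm high, standing at the right far side; to be left alone. Origin at its underside
There are look-alikes about, which are no part of the job. What is shaped like the blank but purple is not meant.

How it is judged:
By the outcome, as a careful person would: the job done as asked, in the order asked, and still so for the second after the job is handed in, with the robot touching nothing.
It also fails if it takes over 72 s, if anything falls off the work surface, if the arm or the gripper's body presses on something with over 40 N, if the wrist force passes 120 N, or if a joint passes its speed limit or range.

## Working session

There is one attempt and no reset: what is moved stays moved. The work goes in short steps, Python scripts to look and compute and a tool call to move; the robot and the scene stay as the last step left them, time stands still between calls to the robot, and variables do not carry over. Pictures are saved under pics/ and viewed, at most 10 in all, crops included, and the job is handed in when it is done.

Besides the shell and the picture viewer there is one more tool, called after ">>>" as name(argument=value, ...), one argument or row to a line, values as JSON. carry_out: Moves the arm, as the interface text tells. Its arguments: {"type":"object","properties":{"deltas":{"type":"array"},"force":{"type":"number"}},"required":["deltas"]}

```bash
mkdir -p pics; cat > h.py <<'E'
from bench import *
import numpy as np, cv2
def ray(name,uv):
    m=camera_model(name);K=np.array(m["intrinsics"],float);R=np.array(m["R"]);t=np.array(m["t"])
    p=cv2.undistortPoints(np.array(uv,float).reshape(-1,1,2),K,np.array(m["dist"],float)).reshape(-1,2)
    d=np.c_[p,np.ones(len(p))]@R
    return -R.T@t,d
def plane(name,uv,z):
    c,d=ray(name,uv); return c+d*((z-c[2])/d[:,2])[:,None]
def proj(name,X):
    m=camera_model(name)
    return cv2.projectPoints(np.array(X,float).reshape(-1,1,3),cv2.Rodrigues(np.array(m["R"],float))[0],np.array(m["t"],float),np.array(m["intrinsics"],float),np.array(m["dist"],float))[0].reshape(-1,2)
def save(n,p): cv2.imwrite("pics/"+n+".png",p[:,:,::-1])
E
python3 - <<'E'
from h import *
for n in("top","side"):
    p,d=snapshot(n); save(n+"0",p); np.save(n+"0.npy",d)
    m=camera_model(n); print(n,-np.array(m["R"]).T@m["t"], np.array(m["R"])[2],m["intrinsics"][0])
s=observe(); print(s["t"],s["tcp_pos"],np.round(s["tool_rot"],3),s["opening"],s["wrist_force"])
E
```

```text
top [ 294.8238919   -19.45889129 1466.01900685] [ 0.19361418 -0.02502026 -0.98075865] [615.04169482   0.         327.94862309]
side [-198.28402255  694.6795401  1120.38050546] [ 0.52192975 -0.48958818 -0.6984932 ] [526.01970187   0.         315.83389124]
0.1 [ 257.58713855 -596.15222255  230.3538576 ] [[ 0.918  0.397 -0.001]
 [ 0.397 -0.918  0.002]
 [-0.    -0.002 -1.   ]] 85.27218319097453 [ 0.04182856 -0.42458723 -0.3099234 ]
```

View pics/top0.png

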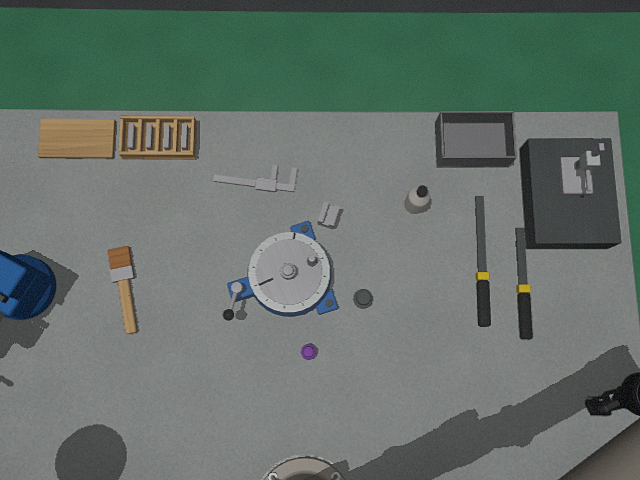

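View pics/side0.png

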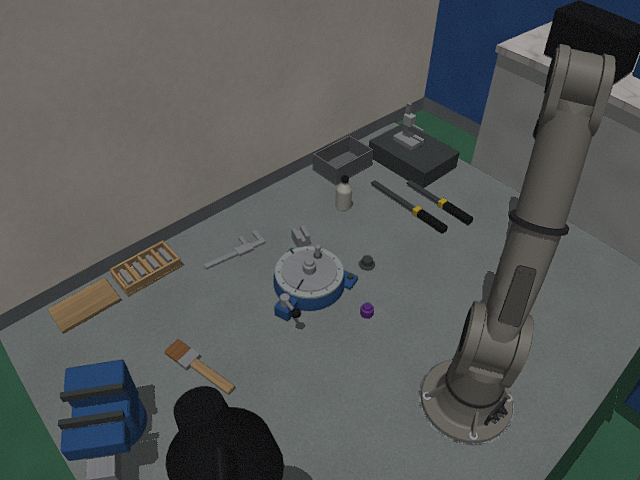

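```bash
python3 - <<'E'
import cv2
p=cv2.imread("pics/top0.png")[210:330,215:375]
cv2.imwrite("pics/crop0.png",cv2.resize(p,None,fx=5,fy=5,interpolation=cv2.INTER_CUBIC))
from h import *
c=plane("top",[[289,271]],93)[0]; print(c)   # blank top
# ring fit: bright pixels
im=cv2.imread("pics/top0.png"); hsv=cv2.cvtColor(im,cv2.COLOR_BGR2HSV)
m=((hsv[:,:,2]>185)).astype(np.uint8); m[:215]=0;m[325:]=0;m[:,:240]=0;m[:,345:]=0
m=cv2.morphologyEx(m,cv2.MORPH_CLOSE,np.ones((3,3)))
cs,_=cv2.findContours(m,cv2.RETR_EXTERNAL,cv2.CHAIN_APPROX_NONE); k=max(cs,key=len if False else cv2.contourArea)
h=cv2.convexHull(k).reshape(-1,2); P=plane("top",h,54)[:,:2]
a=np.linalg.lstsq(np.c_[2*P,np.ones(len(P))],(P**2).sum(1),rcond=None)[0]; print(a[:2],np.sqrt(a[2]+a[0]**2+a[1]**2),len(P))
E
```

```text
[521.05080546  33.80191239  93.        ]
[458.76499353  82.33442397] 6.806153043490852 5
```

View pics/crop0.png

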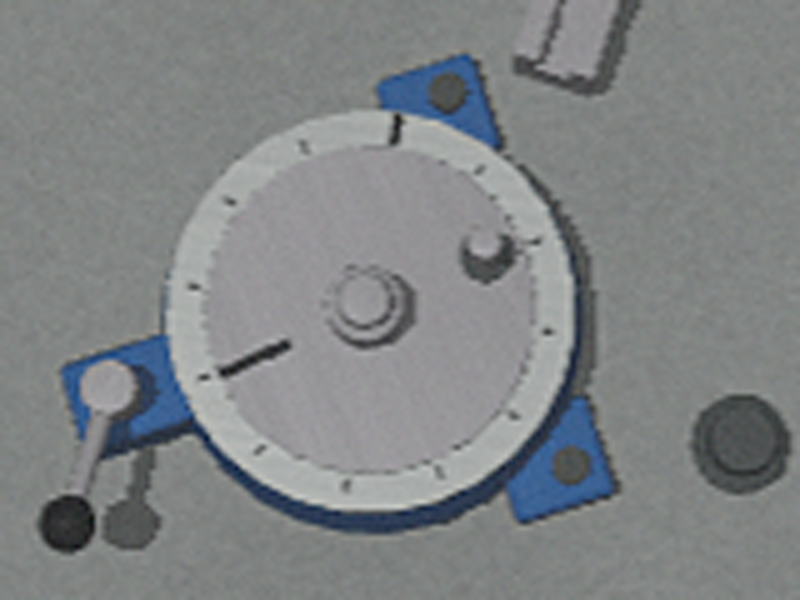

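The crop shows the dial at about (289,271) and the index mark from (272.6,279) to (259,284.6). The long line is at (294,236), the only thick tick. The post's foot is at about (312,262), and the clamp boss is at (237,287) with its ball at (228.6,314.4).

Possible mix-ups:
- The purple blank look-alike at (309,351), against the real blank at (289,271).
- The nut at (363,298), against the clamp ball.
- The short ticks, against the long line.

My choices follow the description.

```bash
cat > meas.py <<'E'
from h import *
def table(im):  # im RGB top picture -> ring centre
    hsv=cv2.cvtColor(im,cv2.COLOR_RGB2HSV); g=im.astype(int)
    m=((hsv[:,:,2]>150)&(hsv[:,:,1]<45)).astype(np.uint8); k=np.zeros_like(m); cv2.circle(k,(290,272),48,1,-1); m&=k
    m=cv2.morphologyEx(m,cv2.MORPH_OPEN,np.ones((3,3)))
    cs,_=cv2.findContours(m,cv2.RETR_EXTERNAL,cv2.CHAIN_APPROX_NONE); c=max(cs,key=cv2.contourArea)
    P=plane("top",cv2.convexHull(c).reshape(-1,2),54)[:,:2]
    a=np.linalg.lstsq(np.c_[2*P,np.ones(len(P))],(P**2).sum(1),rcond=None)[0]
    r=np.sqrt(a[2]+a[0]**2+a[1]**2); return a[:2],r,np.linalg.norm(P-a[:2],axis=1)-r
def dark(im,c,r0,r1,z,thr=0.75):  # angular darkness in an annulus (subpixel polar sampling)
    th=np.deg2rad(np.arange(0,360,0.25)); rr=np.arange(r0,r1,1.)
    T,R=np.meshgrid(th,rr); X=np.c_[(c[0]+R*np.cos(T)).ravel(),(c[1]+R*np.sin(T)).ravel(),np.full(T.size,z)]
    uv=proj("top",X).astype(np.float32); g=cv2.cvtColor(im,cv2.COLOR_RGB2GRAY)
    v=cv2.remap(g,uv[:,0].reshape(T.shape),uv[:,1].reshape(T.shape),cv2.INTER_LINEAR).mean(0)
    w=np.clip(thr*np.median(v)-v,0,None); i=w.argmax(); a=(np.arange(len(th))-i+720)%1440-720
    s=np.abs(a)<32; return np.angle((w[s]*np.exp(1j*th[s])).sum())
if __name__=="__main__":
    im=cv2.imread("pics/top0.png")[:,:,::-1].copy()
    c,r,e=table(im); print("ring",c,r,np.abs(e).max())
    il=dark(im,c,88,93,54); ii=dark(im,c,44,74,58); print("long",il,"index",ii,"go cw",(ii-il)%(2*np.pi))
    pa=ii+np.pi; print("post",c+58*np.array([np.cos(pa),np.sin(pa)]), "img top",plane("top",[[312.4,258]],96),"tip px",proj("top",[*(c+58*np.array([np.cos(pa),np.sin(pa)])),96]))
    b=plane("top",[[228.6,314.4]],76)[0]; p=plane("top",[[215+108/5,210+387/5]],70)[0]
    print("ball",b,"pivot",p,np.linalg.norm(b[:2]-p[:2]),np.linalg.norm(p[:2]-c))
    q=p[:2]-c; l=b[:2]-p[:2]; out=np.arctan2(q[1],q[0]); an=np.arctan2(l[1],l[0]); print("out",out,"lever",an,"clamp",1.05-(an-out))
    for nm,px in (("nut",[363,298]),("vb",[329,214]),("vbcorner",[319.5,224])): print(nm,plane("top",[px],30)[0])
    print("side px check", proj("side",[[*c,93],[*b],[*p[:2],70]]))
E
python3 meas.py
```

```text
ring [526.67005238  36.54123197] 93.70424035622929 0.9063895468092795
long -0.14156657162841627 index 1.9947855181367173 go cw 2.1363520897651336
post [550.53123413 -16.32316064] img top [[550.21722964 -19.07625701  96.        ]] tip px [[311.18374754 257.86668031]]
ball [425.53552994 169.36954311  76.        ] pivot [487.39867181 153.61183211  70.        ] 63.83849760933879 123.48184785379674
out 1.8944510366476979 lever 2.892177634551676 clamp 0.05227340209602205
nut [ 466.7003038  -137.64207226   30.        ]
vb [670.25561954 -59.26797971  30.        ]
vbcorner [645.50730362 -36.27189433  30.        ]
side px check [[309.43295726 260.91121632]
 [296.59098314 312.90007537]
 [285.61669785 296.90440793]]
```

```bash
cat > plan.py <<'E'
from h import *
C=np.array([526.7,36.2])
def rows(tgts,n=None):  # tgts: list of (x,y,z,ang of tool x) world mm/rad -> rows relative to present pose
    s=observe(); p=np.array(s["tcp_pos"]); R=np.array(s["tool_rot"]); a0=np.arctan2(R[1,0],R[0,0])
    A=np.array([[np.cos(a0),np.sin(a0),0],[np.sin(a0),-np.cos(a0),0],[0,0,-1.]])
    print("at",np.round(p,1),"ang",round(a0,3),"t",s["t"],"F",np.round(s["wrist_force"],1))
    for x,y,z,a in tgts:
        d=A.T@(np.array([x,y,z])-p)/1000; tw=-(a-a0)
        print([0]+[round(float(v),4) for v in d]+[round(float((tw+np.pi)%(2*np.pi)-np.pi),3)])
def push(b,z,d=19.,r=58.):
    u=np.array([np.cos(b),np.sin(b)]);t=np.array([-u[1],u[0]]); q=C+r*u+d*t
    return (*q,z,b-np.pi/2)
E
python3 - <<'E'
from plan import *
rows([push(-0.95,200),push(-0.95,120)])
E
```

```text
at [ 257.6 -596.2  230.4] ang 0.408 t 0.1 F [ 0.  -0.4 -0.3]
[0, 0.5287, -0.4211, 0.0304, 2.929]
[0, 0.5287, -0.4211, 0.1104, 2.929]
```

>>> carry_out(
  deltas=[
    [0,0.05,-0.04,0.003,-0.14],
    [0,0.09,-0.07,0.006,-0.28],
    [0,0.13,-0.105,0.009,-0.42],
    [0,0.17,-0.14,0.012,-0.56],
    [0,0.21,-0.17,0.015,-0.7],
    [0,0.25,-0.2,0.018,-0.84],
    [0,0.29,-0.23,0.02,-0.98],
    [0,0.33,-0.265,0.022,-1.12],
    [0,0.37,-0.295,0.024,-1.26],
    [0,0.41,-0.325,0.026,-1.4],
  ],
  force=20,
)

```text
t: 1.1
tcp_pos: [493.7, -154.8, 206.1]
tool_rot: [[-0.24, 0.971, -0.0], [0.971, 0.24, -0.0], [-0.0, -0.0, -1.0]]
wrist_force: [0.8, 0.3, 0.1]
opening: -0.1
grasp_force: 0.0
```

```bash
python3 - <<'E'
from plan import *
rows([push(-0.95,150)])
print(observe()["joint_positions"],observe()["opening"])
E
```

```text
at [ 493.7 -154.8  206.1] ang 1.813 t 1.1 F [0.8 0.3 0.1]
[0, 0.1306, 0.117, 0.0561, -1.949]
[ 0.59982662  0.2037236  -0.43255309  1.87144718  0.09652121  1.08682245
  0.37271536] -0.13047456985164443
```

>>> carry_out(
  deltas=[
    [0,0.02,0.018,0.0,-0.14],
    [0,0.04,0.036,0.005,-0.28],
    [0,0.06,0.054,0.01,-0.42],
    [0,0.08,0.07,0.015,-0.56],
    [0,0.1,0.09,0.02,-0.7],
    [0,0.12,0.108,0.03,-0.84],
    [0,0.131,0.117,0.035,-0.98],
    [0,0.131,0.117,0.04,-1.12],
    [0,0.131,0.117,0.05,-1.26],
    [0,0.131,0.117,0.056,-1.4],
  ],
)

```text
t: 2.1
tcp_pos: [575.8, -1.8, 149.1]
tool_rot: [[-0.997, -0.072, -0.002], [-0.072, 0.997, -0.0], [0.002, -0.0, -1.0]]
wrist_force: [-0.8, 0.6, -0.5]
opening: 0.1
grasp_force: 0.0
```

```bash
python3 - <<'E'
from plan import *
rows([push(-0.95,150),push(-0.95,67)])
print(observe()["joint_positions"])
E
```

```text
at [575.8  -1.8 149.1] ang -3.069 t 2.1 F [-0.8  0.6 -0.5]
[0, -0.0002, 0.0019, -0.0009, -0.548]
[0, -0.0002, 0.0019, 0.0821, -0.548]
[ 0.49616039  0.42095488 -0.72305034  1.79299617  0.3170122   1.04884477
  1.29868834]
```

>>> carry_out(
  deltas=[
    [0,0,0.002,0.0,-0.14],
    [0,0,0.002,0.0,-0.28],
    [0,0,0.002,0.0,-0.42],
    [0,0,0.002,0.01,-0.548],
    [0,0,0.002,0.03,-0.548],
    [0,0,0.002,0.05,-0.548],
    [0,0,0.002,0.065,-0.548],
    [0,0,0.002,0.075,-0.548],
    [0,0,0.002,0.082,-0.548],
    [0,0,0.002,0.082,-0.548],
  ],
)

```text
t: 3.1
tcp_pos: [575.9, 0.2, 67.5]
tool_rot: [[-0.817, -0.577, -0.001], [-0.577, 0.817, -0.0], [0.001, 0.001, -1.0]]
wrist_force: [-0.1, 1.2, -1.0]
opening: -0.5
grasp_force: 0.0
```

```bash
python3 - <<'E'
from plan import *
rows([push(b,67) for b in np.linspace(-0.98,-1.25,10)])
p,_=snapshot("side"); save("side1",cv2.resize(p[220:330,240:400],None,fx=5,fy=5))
E
```

```text
at [5.759e+02 2.000e-01 6.750e+01] ang -2.527 t 3.1 F [-0.1  1.2 -1. ]
[0, 0.0018, -0.0006, 0.0005, 0.024]
[0, 0.0036, -0.0012, 0.0005, 0.054]
[0, 0.0054, -0.0016, 0.0005, 0.084]
[0, 0.0071, -0.002, 0.0005, 0.114]
[0, 0.0089, -0.0023, 0.0005, 0.144]
[0, 0.0107, -0.0026, 0.0005, 0.174]
[0, 0.0126, -0.0029, 0.0005, 0.204]
[0, 0.0144, -0.003, 0.0005, 0.234]
[0, 0.0162, -0.0032, 0.0005, 0.264]
[0, 0.018, -0.0032, 0.0005, 0.294]
```

View pics/side1.png

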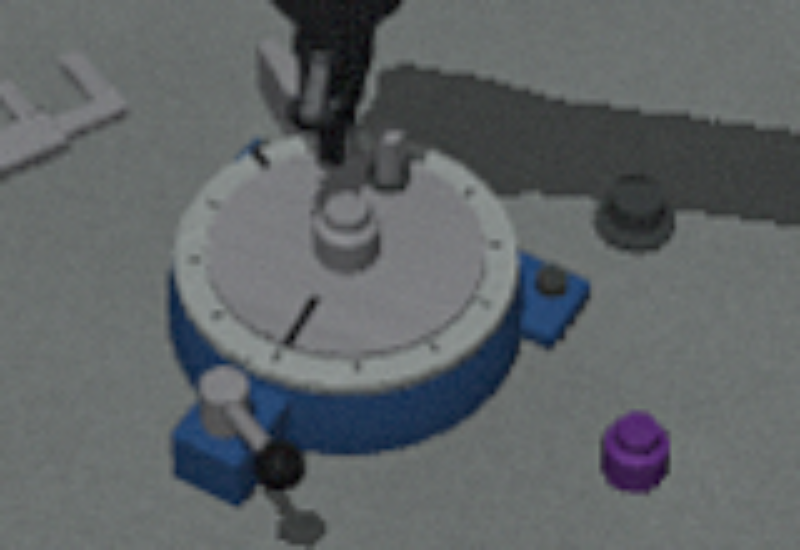

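The side crop shows the shut fingers at (330,150), just behind the post at (390,160), with a gap between them and clear of the blank. I'll start pushing.

>>> carry_out(
  deltas=[
    [0,0.0018,-0.0006,0.0005,0.024],
    [0,0.0036,-0.0012,0.0005,0.054],
    [0,0.0054,-0.0016,0.0005,0.084],
    [0,0.0071,-0.002,0.0005,0.114],
    [0,0.0089,-0.0023,0.0005,0.144],
    [0,0.0107,-0.0026,0.0005,0.174],
    [0,0.0126,-0.0029,0.0005,0.204],
    [0,0.0144,-0.003,0.0005,0.234],
    [0,0.0162,-0.0032,0.0005,0.264],
    [0,0.018,-0.0032,0.0005,0.294],
  ],
)

```text
t: 4.15
tcp_pos: [564.2, -12.5, 68.0]
tool_rot: [[-0.95, -0.313, 0.002], [-0.313, 0.95, 0.001], [-0.002, 0.0, -1.0]]
wrist_force: [3.7, 0.6, -2.3]
opening: -0.1
grasp_force: 1.9
```

```bash
python3 - <<'E'
from plan import *
rows([push(b,67) for b in np.linspace(-1.28,-1.55,10)])
E
```

```text
at [564.2 -12.5  68. ] ang -2.824 t 4.15 F [ 3.7  0.6 -2.3]
[0, 0.0029, -0.0005, 0.001, 0.027]
[0, 0.0047, -0.001, 0.001, 0.057]
[0, 0.0065, -0.0014, 0.001, 0.087]
[0, 0.0083, -0.0018, 0.001, 0.117]
[0, 0.0101, -0.0022, 0.001, 0.147]
[0, 0.0119, -0.0024, 0.001, 0.177]
[0, 0.0137, -0.0027, 0.001, 0.207]
[0, 0.0155, -0.0028, 0.001, 0.237]
[0, 0.0174, -0.003, 0.001, 0.267]
[0, 0.0192, -0.003, 0.001, 0.297]
```

>>> carry_out(
  deltas=[
    [0,0.0023,-0.0007,0,0.04],
    [0,0.0047,-0.0013,0,0.08],
    [0,0.0071,-0.0019,0,0.12],
    [0,0.0095,-0.0023,0,0.16],
    [0,0.0119,-0.0026,0,0.2],
    [0,0.0143,-0.0028,0,0.24],
    [0,0.0168,-0.003,0,0.28],
    [0,0.0192,-0.003,0,0.32],
    [0,0.0217,-0.003,0,0.36],
    [0,0.0241,-0.0028,0,0.4],
  ],
)

```text
t: 5.15
tcp_pos: [542.1, -23.0, 68.0]
tool_rot: [[-0.997, 0.083, 0.002], [0.083, 0.997, 0.0], [-0.002, 0.0, -1.0]]
wrist_force: [2.9, 1.1, -1.5]
opening: -0.1
grasp_force: 1.8
```

```bash
python3 - <<'E'
from plan import *
rows([push(-1.65,67)])
print(observe()["joint_positions"])
p,_=snapshot("side"); save("side2",cv2.resize(p[220:330,240:400],None,fx=5,fy=5))
E
```

```text
at [542.1 -23.   68. ] ang 3.059 t 5.15 F [ 2.9  1.1 -1.5]
[0, 0.001, -0.0002, 0.001, -0.004]
[ 0.47462683  0.45519815 -0.63452682  1.94059364  0.35251029  0.8553624
  1.14222295]
```

View pics/side2.png

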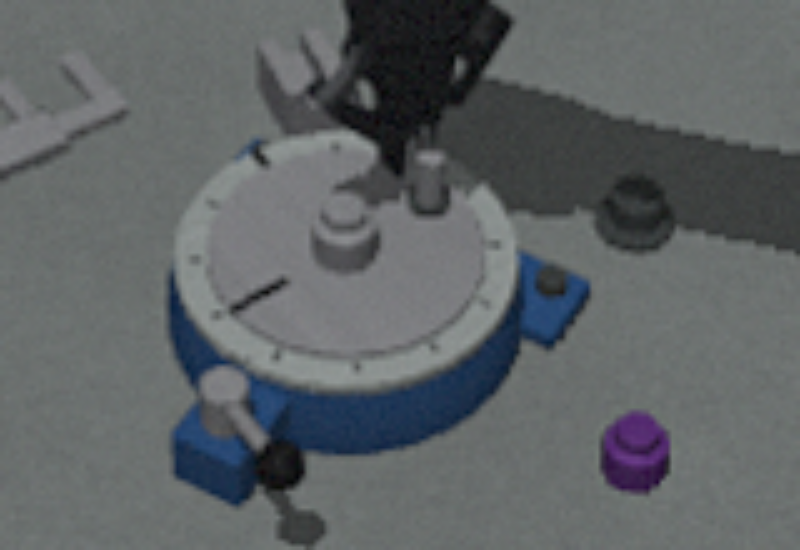

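The post is now at (430,180) in the crop and the index mark has turned to (258,297). The blank still stands at (345,230), so the push is working.

>>> carry_out(
  deltas=[
    [0,0.0023,-0.0007,0,0.04],
    [0,0.0047,-0.0013,0,0.08],
    [0,0.0071,-0.0019,0,0.12],
    [0,0.0095,-0.0023,0,0.16],
    [0,0.0119,-0.0026,0,0.2],
    [0,0.0143,-0.0028,0,0.24],
    [0,0.0168,-0.003,0,0.28],
    [0,0.0192,-0.003,0,0.32],
    [0,0.0217,-0.003,0,0.36],
    [0,0.0241,-0.0028,0,0.4],
  ],
)

```text
t: 6.2
tcp_pos: [518.1, -24.4, 68.2]
tool_rot: [[-0.886, 0.464, 0.002], [0.464, 0.886, -0.0], [-0.002, 0.001, -1.0]]
wrist_force: [4.3, 0.9, -2.9]
opening: 0.1
grasp_force: 1.8
```

>>> carry_out(
  deltas=[
    [0,0.0023,-0.0007,0,0.04],
    [0,0.0047,-0.0013,0,0.08],
    [0,0.0071,-0.0019,0,0.12],
    [0,0.0095,-0.0023,0,0.16],
    [0,0.0119,-0.0026,0,0.2],
    [0,0.0143,-0.0028,0,0.24],
    [0,0.0168,-0.003,0,0.28],
    [0,0.0192,-0.003,0,0.32],
    [0,0.0217,-0.003,0,0.36],
    [0,0.0241,-0.0028,0,0.4],
  ],
)

```text
t: 7.2
tcp_pos: [495.5, -16.3, 68.3]
tool_rot: [[-0.635, 0.772, 0.002], [0.772, 0.635, -0.001], [-0.002, 0.001, -1.0]]
wrist_force: [4.1, -1.1, -0.7]
opening: 0.3
grasp_force: 1.8
```

```bash
python3 - <<'E'
from plan import *
rows([push(-2.45,67)])
print(observe()["joint_positions"])
from meas import dark
p,_=snapshot("top"); np.save("t3.npy",p)
for c in ([526.7,36.5],[525.7,36.]): print(dark(p,c,88,93,54),dark(p,c,44,74,58))
E
```

```text
at [495.5 -16.3  68.3] ang 2.259 t 7.2 F [ 4.1 -1.1 -0.7]
[0, 0.0015, -0.0005, 0.0013, -0.003]
[ 0.352424    0.35195878 -0.47947809  2.05130065  0.22860029  0.786562
  0.42418685]
-0.14182036559916766 0.6814989120350522
-0.13468070045727804 0.6771111892061796
```

>>> carry_out(
  deltas=[
    [0,0.0023,-0.0007,0,0.04],
    [0,0.0047,-0.0013,0,0.08],
    [0,0.0071,-0.0019,0,0.12],
    [0,0.0095,-0.0023,0,0.16],
    [0,0.0119,-0.0026,0,0.2],
    [0,0.0143,-0.0028,0,0.24],
    [0,0.0168,-0.003,0,0.28],
    [0,0.0192,-0.003,0,0.32],
    [0,0.0217,-0.003,0,0.36],
    [0,0.0241,-0.0028,0,0.4],
  ],
)

```text
t: 8.25
tcp_pos: [477.6, 0.0, 68.2]
tool_rot: [[-0.285, 0.959, 0.001], [0.959, 0.285, -0.002], [-0.002, 0.0, -1.0]]
wrist_force: [2.5, -2.4, -0.1]
opening: -0.1
grasp_force: 1.8
```

>>> carry_out(
  deltas=[
    [0,0.0023,-0.0007,0,0.04],
    [0,0.0047,-0.0013,0,0.08],
    [0,0.0071,-0.0019,0,0.12],
    [0,0.0095,-0.0023,0,0.16],
    [0,0.0119,-0.0026,0,0.2],
    [0,0.0143,-0.0028,0,0.24],
    [0,0.0168,-0.003,0,0.28],
    [0,0.0192,-0.003,0,0.32],
    [0,0.0192,-0.003,0,0.32],
    [0,0.0192,-0.003,0,0.32],
  ],
)

```text
t: 9.25
tcp_pos: [468.2, 17.8, 67.9]
tool_rot: [[0.029, 1.0, -0.001], [1.0, -0.029, -0.002], [-0.002, -0.001, -1.0]]
wrist_force: [0.9, -2.5, 1.7]
opening: 0.3
grasp_force: 1.7
```

```bash
python3 - <<'E'
from plan import *
rows([push(-3.17,67)])
print(observe()["joint_positions"])
from meas import dark
p,_=snapshot("top"); save("t4",cv2.resize(p[210:330,215:375],None,fx=5,fy=5))
for c in ([526.7,36.5],[525.7,36.],[526.7,35.5]): print(dark(p,c,88,93,54),dark(p,c,44,74,58),dark(p,c,68,76,58))
E
```

```text
at [468.2  17.8  67.9] ang 1.542 t 9.25 F [ 0.9 -2.5  1.7]
[0, 0.001, -0.0001, 0.0009, -0.0]
[ 0.18069822  0.29800479 -0.35758529  2.11236085  0.1523619   0.75625154
 -0.3023596 ]
-0.14092860273967783 -0.04532463218873628 -0.04048903775156291
-0.13403785508258437 -0.03758208606177057 -0.033837653245133166
-0.1298068126554253 -0.029954035384066564 -0.02666361677573259
```

View pics/t4.png

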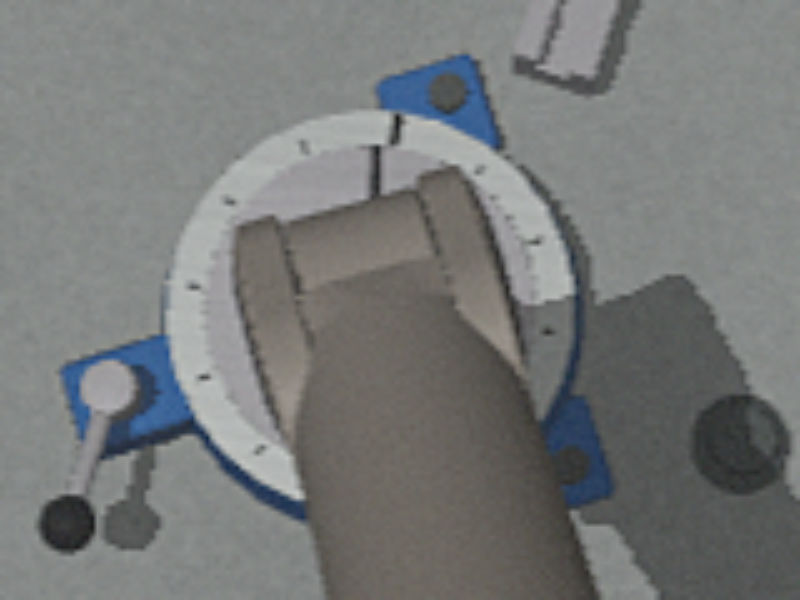

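The crop shows the index mark's outer end at (376,150) and the long line at (397,128), so about 0.1 rad remains. I'll close in slowly.

>>> carry_out(
  deltas=[
    [0,0.0006,-0.0002,0,0.01],
    [0,0.0012,-0.0004,0,0.02],
    [0,0.0018,-0.0006,0,0.03],
    [0,0.0023,-0.0007,0,0.04],
    [0,0.0029,-0.0009,0,0.05],
    [0,0.0035,-0.001,0,0.06],
    [0,0.0041,-0.0012,0,0.07],
    [0,0.0041,-0.0012,0,0.07],
    [0,0.0041,-0.0012,0,0.07],
    [0,0.0041,-0.0012,0,0.07],
  ],
)

```text
t: 10.3
tcp_pos: [467.2, 23.3, 67.6]
tool_rot: [[0.099, 0.995, -0.001], [0.995, -0.099, 0.0], [-0.0, -0.001, -1.0]]
wrist_force: [-1.1, -2.8, 0.7]
opening: -0.0
grasp_force: 1.4
```

```bash
python3 - <<'E'
from plan import *
rows([push(-3.24,67)])
from meas import dark
ps=np.mean([snapshot("top")[0].astype(float) for _ in range(3)],0).astype(np.uint8); p=ps
for c in ([526.7,36.5],[525.7,36.],[526.7,35.5]): print(dark(p,c,88,93,54),dark(p,c,66,76,58),dark(p,c,71,76,58))
E
```

```text
at [467.2  23.3  67.6] ang 1.472 t 10.3 F [-1.1 -2.8  0.7]
[0, -0.0003, -0.0001, 0.0006, -0.0]
-0.14128246365641436 -0.12888909666528195 -0.1305877266505876
-0.13426369609461022 -0.11964857560764036 -0.12153969291223282
-0.1301413945619284 -0.11485389290992623 -0.1171259216085663
```

>>> carry_out(
  deltas=[
    [0,0.0002,-0.0001,0,0.004],
    [0,0.0004,-0.0001,0,0.008],
    [0,0.0006,-0.0002,0,0.011],
    [0,0.0007,-0.0002,0,0.012],
    [0,0.0007,-0.0002,0,0.012],
    [0,0.0007,-0.0002,0,0.012],
    [0,0.0007,-0.0002,0,0.012],
    [0,0.0007,-0.0002,0,0.012],
    [0,0.0007,-0.0002,0,0.012],
    [0,0.0007,-0.0002,0,0.012],
  ],
)

```text
t: 11.45
tcp_pos: [467.1, 23.8, 67.6]
tool_rot: [[0.111, 0.994, -0.001], [0.994, -0.111, -0.0], [-0.0, -0.001, -1.0]]
wrist_force: [-1.6, -3.0, 0.6]
opening: -0.3
grasp_force: 1.9
```

```bash
python3 - <<'E'
from plan import *
rows([push(-3.252,67)])
from meas import dark
ps=np.mean([snapshot("top")[0].astype(float) for _ in range(3)],0).astype(np.uint8); p=ps
for c in ([526.7,36.5],[525.7,36.],[526.7,35.5]): print(dark(p,c,88,93,54),dark(p,c,66,76,58),dark(p,c,71,76,58))
E
```

```text
at [467.1  23.8  67.6] ang 1.46 t 11.45 F [-1.6 -3.   0.6]
[0, -0.0001, -0.0002, 0.0006, -0.001]
-0.14127584801063556 -0.14030584559703016 -0.13860478012925742
-0.13418551226859138 -0.1315242823705519 -0.13088913887570558
-0.13012911144715036 -0.12641150976498525 -0.12506406690139746
```

The dial is lined up to within about 0.003 rad. I'll back off, rise and move toward the lever.

>>> carry_out(
  deltas=[
    [0,-0.004,0,0,0],
    [0,-0.01,0,0,0],
    [0,-0.016,0,0,0],
    [0,-0.016,0,-0.015,0],
    [0,-0.016,0,-0.04,0],
    [0,-0.016,0,-0.07,0],
    [0,-0.016,0,-0.1,0],
    [0,-0.016,0,-0.13,0],
    [0,-0.016,0,-0.13,0],
    [0,-0.016,0,-0.13,0],
  ],
)

```text
t: 12.6
tcp_pos: [466.3, 7.8, 198.4]
tool_rot: [[0.111, 0.994, 0.002], [0.994, -0.111, 0.0], [0.0, 0.002, -1.0]]
wrist_force: [-0.4, 0.4, 0.3]
opening: 0.1
grasp_force: 0.0
```

```bash
cat >> plan.py <<'E'
P=np.array([487.1,154.1])
def lev(l,z,d=24.,r=65.):
    u=np.array([np.cos(l),np.sin(l)]);t=np.array([-u[1],u[0]]); q=P+r*u+d*t
    return (*q,z,l-np.pi/2)
E
python3 - <<'E'
from plan import *
rows([lev(3.1,150),lev(3.1,68)])
print(observe()["joint_positions"])
E
```

```text
at [466.3   7.8 198.4] ang 1.46 t 12.6 F [-0.4  0.4  0.3]
[0, 0.1192, -0.0588, 0.0484, -0.07]
[0, 0.1192, -0.0588, 0.1304, -0.07]
[ 0.22588905  0.11025473 -0.35842263  1.99214873  0.04499951  1.04421928
 -0.26434962]
```

>>> carry_out(
  deltas=[
    [0,0.02,-0.01,0,-0.01],
    [0,0.045,-0.022,0,-0.03],
    [0,0.07,-0.035,0,-0.04],
    [0,0.095,-0.047,0.01,-0.06],
    [0,0.119,-0.059,0.02,-0.07],
    [0,0.119,-0.059,0.03,-0.07],
    [0,0.119,-0.059,0.04,-0.07],
    [0,0.119,-0.059,0.048,-0.07],
    [0,0.119,-0.059,0.048,-0.07],
    [0,0.119,-0.059,0.048,-0.07],
  ],
)

```text
t: 13.6
tcp_pos: [420.4, 132.0, 149.5]
tool_rot: [[0.043, 0.999, -0.001], [0.999, -0.043, -0.0], [-0.0, -0.001, -1.0]]
wrist_force: [0.8, 1.8, 0.7]
opening: 0.0
grasp_force: 0.0
```

```bash
python3 - <<'E'
from plan import *
rows([lev(3.1,68)])
print(observe()["joint_positions"])
p,_=snapshot("top"); save("t5",cv2.resize(p[210:330,215:375],None,fx=5,fy=5))
from meas import dark
for c in ([526.7,36.5],[525.7,36.]): print(dark(p,c,88,93,54),dark(p,c,44,76,58),dark(p,c,66,76,58))
E
```

```text
at [420.4 132.  149.5] ang 1.528 t 13.6 F [0.8 1.8 0.7]
[0, 0.0009, 0.0007, 0.0815, -0.001]
[ 0.05353975  0.13264591 -0.48828259  2.09667061  0.07744367  0.92960805
 -0.5201239 ]
-0.14099588379632477 -0.1392693582102476 -0.13894911217257155
-0.13391230712872254 -0.12886841658261444 -0.13010139091781794
```

View pics/t5.png

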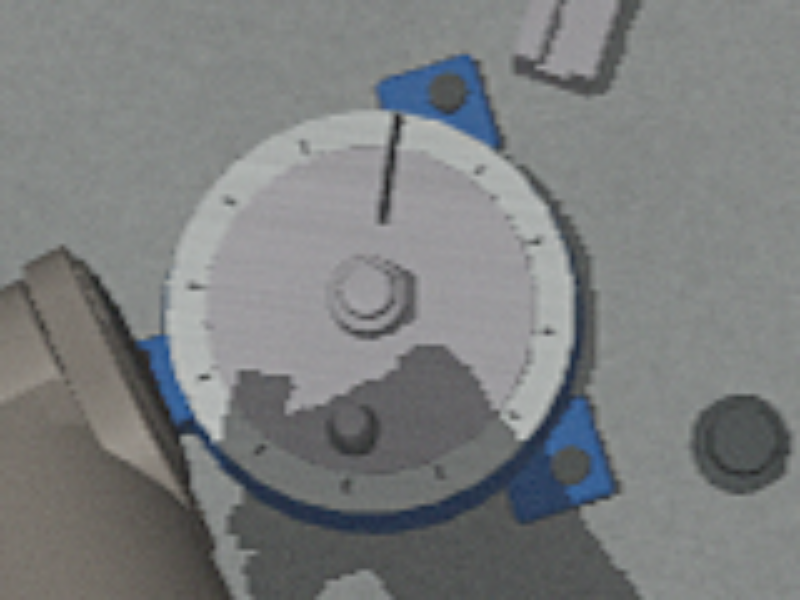

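The index mark at (388,185) runs in one straight line with the long line at (397,130). The blank stands near the middle at (367,292), and the post is at (352,425). Next I'll lower beside the ball.

>>> carry_out(
  deltas=[
    [0,0,0,0.012,0],
    [0,0,0,0.025,0],
    [0,0,0,0.037,0],
    [0,0,0,0.05,0],
    [0,0,0,0.06,0],
    [0,0,0,0.07,0],
    [0,0,0,0.078,0],
    [0,0,0,0.0815,0],
    [0,0,0,0.0815,0],
    [0,0,0,0.0815,0],
  ],
)

```text
t: 14.65
tcp_pos: [420.5, 132.9, 68.5]
tool_rot: [[0.041, 0.999, 0.001], [0.999, -0.041, 0.0], [0.0, 0.001, -1.0]]
wrist_force: [-0.1, -0.7, -0.3]
opening: 0.1
grasp_force: 0.0
```

```bash
python3 - <<'E'
from plan import *
rows([lev(l,68) for l in np.linspace(3.07,2.8,10)])
p,_=snapshot("side"); save("side6",cv2.resize(p[240:350,220:380],None,fx=5,fy=5))
E
```

```text
at [420.5 132.9  68.5] ang 1.53 t 14.65 F [-0.1 -0.7 -0.3]
[0, 0.0019, -0.0, 0.0005, 0.031]
[0, 0.0039, -0.0007, 0.0005, 0.061]
[0, 0.0059, -0.0012, 0.0005, 0.091]
[0, 0.0079, -0.0017, 0.0005, 0.121]
[0, 0.0099, -0.0022, 0.0005, 0.151]
[0, 0.012, -0.0026, 0.0005, 0.181]
[0, 0.014, -0.0029, 0.0005, 0.211]
[0, 0.0161, -0.0032, 0.0005, 0.241]
[0, 0.0182, -0.0034, 0.0005, 0.271]
[0, 0.0202, -0.0035, 0.0005, 0.301]
```

View pics/side6.png

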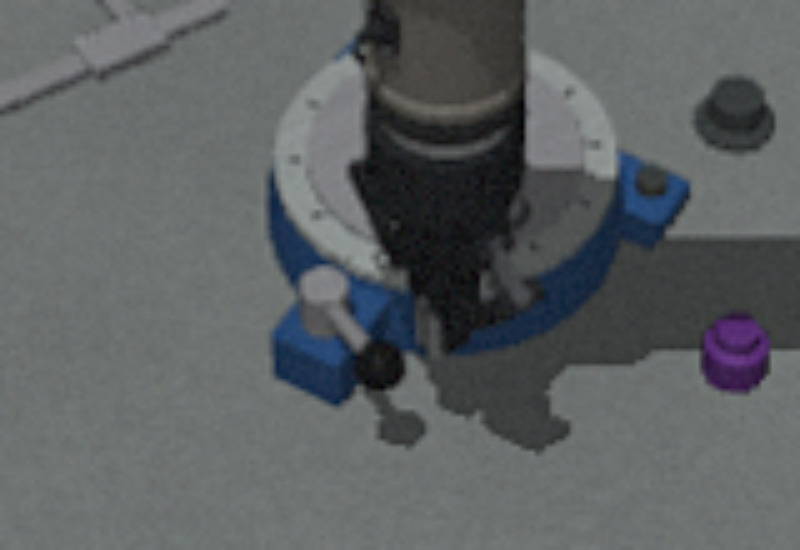

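The fingertips at (455,335) sit to the right of the ball at (380,362), with a gap and at the right height. Now I'll push clockwise.

>>> carry_out(
  deltas=[
    [0,0.0019,0,0.0,0.031],
    [0,0.0039,-0.0007,0.0,0.061],
    [0,0.0059,-0.0012,0.0,0.091],
    [0,0.0079,-0.0017,0.0,0.121],
    [0,0.0099,-0.0022,0.0,0.151],
    [0,0.012,-0.0026,0.0,0.181],
    [0,0.014,-0.0029,0.0,0.211],
    [0,0.0161,-0.0032,0.0,0.241],
    [0,0.0182,-0.0034,0.0,0.271],
    [0,0.0202,-0.0035,0.0,0.301],
  ],
)

```text
t: 15.7
tcp_pos: [417.8, 152.1, 68.7]
tool_rot: [[0.337, 0.941, 0.001], [0.941, -0.337, -0.002], [-0.001, 0.001, -1.0]]
wrist_force: [-1.0, -2.0, 1.8]
opening: -0.0
grasp_force: 1.2
```

```bash
python3 - <<'E'
from plan import *
rows([lev(l,68) for l in np.linspace(2.76,2.4,10)])
print(observe()["joint_positions"])
E
```

```text
at [417.8 152.1  68.7] ang 1.227 t 15.7 F [-1.  -2.   1.8]
[0, 0.0037, -0.0013, 0.0007, 0.038]
[0, 0.0064, -0.0021, 0.0007, 0.078]
[0, 0.009, -0.0028, 0.0007, 0.118]
[0, 0.0117, -0.0034, 0.0007, 0.158]
[0, 0.0145, -0.0039, 0.0007, 0.198]
[0, 0.0172, -0.0042, 0.0007, 0.238]
[0, 0.02, -0.0045, 0.0007, 0.278]
[0, 0.0227, -0.0047, 0.0007, 0.318]
[0, 0.0255, -0.0047, 0.0007, 0.358]
[0, 0.0283, -0.0046, 0.0007, 0.398]
[-0.07165826  0.26423353 -0.42290525  2.16338046  0.16153445  0.74312913
 -0.94471943]
```

>>> carry_out(
  deltas=[
    [0,0.0026,-0.0009,0,0.04],
    [0,0.0053,-0.0017,0,0.08],
    [0,0.008,-0.0024,0,0.12],
    [0,0.0107,-0.003,0,0.16],
    [0,0.0134,-0.0035,0,0.2],
    [0,0.0161,-0.0038,0,0.24],
    [0,0.0189,-0.0041,0,0.28],
    [0,0.0217,-0.0043,0,0.32],
    [0,0.0244,-0.0043,0,0.36],
    [0,0.0272,-0.0042,0,0.4],
  ],
)

```text
t: 16.7
tcp_pos: [422.2, 179.2, 68.5]
tool_rot: [[0.677, 0.736, -0.001], [0.736, -0.677, -0.002], [-0.002, 0.0, -1.0]]
wrist_force: [-2.7, -1.7, 1.4]
opening: -0.2
grasp_force: 1.3
```

```bash
python3 - <<'E'
from plan import *
rows([lev(2.4,68)])
print(observe()["joint_positions"])
E
```

```text
at [422.2 179.2  68.5] ang 0.827 t 16.7 F [-2.7 -1.7  1.4]
[0, 0.0013, -0.0002, 0.0005, -0.002]
[-0.1822628   0.28158429 -0.35717882  2.13328602  0.1444654   0.75060068
 -1.37663815]
```

>>> carry_out(
  deltas=[
    [0,0.0026,-0.0009,0,0.04],
    [0,0.0053,-0.0017,0,0.08],
    [0,0.008,-0.0024,0,0.12],
    [0,0.0107,-0.003,0,0.16],
    [0,0.0134,-0.0035,0,0.2],
    [0,0.0161,-0.0038,0,0.24],
    [0,0.0189,-0.0041,0,0.28],
    [0,0.0217,-0.0043,0,0.32],
    [0,0.0244,-0.0043,0,0.36],
    [0,0.0272,-0.0042,0,0.4],
  ],
)

```text
t: 17.7
tcp_pos: [436.8, 202.9, 68.4]
tool_rot: [[0.91, 0.414, -0.002], [0.414, -0.91, -0.001], [-0.002, 0.0, -1.0]]
wrist_force: [-3.2, -0.8, 2.0]
opening: 0.1
grasp_force: 1.4
```

>>> carry_out(
  deltas=[
    [0,0.0013,-0.0005,0,0.02],
    [0,0.0026,-0.0009,0,0.04],
    [0,0.0039,-0.0013,0,0.06],
    [0,0.0053,-0.0017,0,0.08],
    [0,0.0066,-0.0021,0,0.1],
    [0,0.008,-0.0024,0,0.12],
    [0,0.0093,-0.0027,0,0.14],
    [0,0.0093,-0.0027,0,0.14],
    [0,0.0093,-0.0027,0,0.14],
    [0,0.0093,-0.0027,0,0.14],
  ],
)

```text
t: 18.7
tcp_pos: [445.6, 209.2, 68.2]
tool_rot: [[0.959, 0.285, 0.001], [0.285, -0.959, -0.0], [0.0, 0.0, -1.0]]
wrist_force: [-1.7, 1.3, 0.3]
opening: -0.0
grasp_force: 0.9
```

```bash
python3 - <<'E'
from plan import *
rows([lev(1.86,68)])
print(observe()["joint_positions"])
p,_=snapshot("side"); save("side7",cv2.resize(p[240:350,220:380],None,fx=5,fy=5))
print("ball px", proj("side",[[*(P+65*np.array([np.cos(l),np.sin(l)])),76] for l in (1.94,1.89,1.84,1.79)])) 
E
```

```text
at [445.6 209.2  68.2] ang 0.289 t 18.7 F [-1.7  1.3  0.3]
[0, 0.0, -0.0004, 0.0002, -0.0]
[-0.30957385  0.32491134 -0.25321383  2.06285948  0.11614267  0.76646641
 -1.91590534]
ball px [[272.90097389 313.26818662]
 [271.79108383 312.76707983]
 [270.71835811 312.22258   ]
 [269.68560651 311.63628584]]
```

View pics/side7.png

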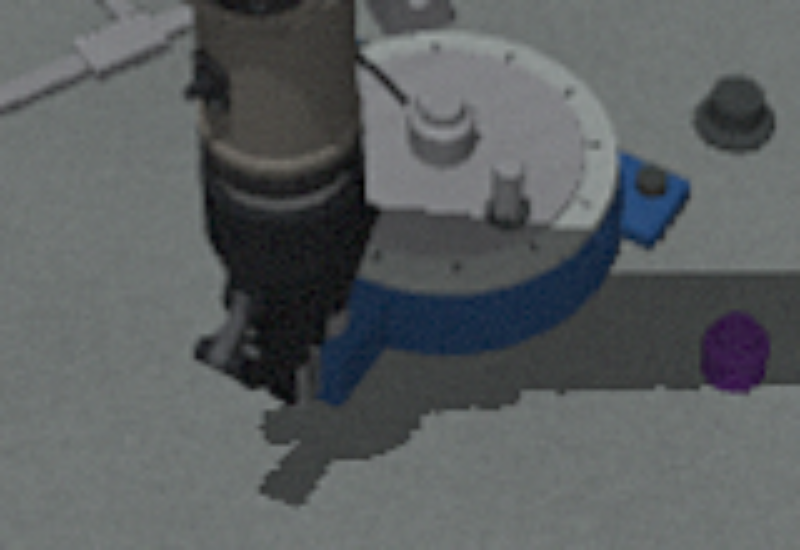

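The ball is hidden behind the hand, and the dial and blank look undisturbed. I'll nudge slightly further, then back off and look.

>>> carry_out(
  deltas=[
    [0,0.0007,-0.0002,0,0.01],
    [0,0.0013,-0.0005,0,0.02],
    [0,0.002,-0.0007,0,0.03],
    [0,0.0023,-0.0008,0,0.035],
    [0,0.0023,-0.0008,0,0.035],
    [0,0.0023,-0.0008,0,0.035],
    [0,0.0023,-0.0008,0,0.035],
    [0,0.0023,-0.0008,0,0.035],
    [0,0.0023,-0.0008,0,0.035],
    [0,0.0023,-0.0008,0,0.035],
  ],
)

```text
t: 19.75
tcp_pos: [447.3, 210.6, 68.2]
tool_rot: [[0.968, 0.251, 0.0], [0.251, -0.968, -0.0], [0.0, 0.0, -1.0]]
wrist_force: [-1.9, -0.6, -0.6]
opening: 0.3
grasp_force: 1.0
```

>>> carry_out(
  deltas=[
    [0,-0.005,0,0,0],
    [0,-0.012,0,0,0],
    [0,-0.02,0,0,0],
    [0,-0.025,0,-0.01,0],
    [0,-0.025,0,-0.03,0],
    [0,-0.025,0,-0.06,0],
    [0,-0.025,0,-0.1,0],
    [0,-0.025,0,-0.14,0],
    [0,-0.025,0,-0.15,0],
    [0,-0.025,0,-0.15,0],
  ],
)

```text
t: 20.75
tcp_pos: [424.1, 205.1, 220.7]
tool_rot: [[0.968, 0.251, 0.005], [0.251, -0.968, 0.002], [0.005, -0.001, -1.0]]
wrist_force: [0.4, -0.8, -0.8]
opening: 0.1
grasp_force: 0.0
```

```bash
python3 - <<'E'
from plan import *
rows([(420,-150,230,0.5)])
print(observe()["joint_positions"])
E
```

```text
at [424.1 205.1 220.7] ang 0.254 t 20.75 F [ 0.4 -0.8 -0.8]
[0, -0.0932, 0.3427, -0.0093, -0.246]
[-0.29060986  0.0905072  -0.26692003  1.95819513  0.02793324  1.09090994
 -1.88617318]
```

>>> carry_out(
  deltas=[
    [0,-0.01,0.035,-0.01,0],
    [0,-0.02,0.07,-0.01,0],
    [0,-0.03,0.11,-0.01,0],
    [0,-0.04,0.15,-0.01,0],
    [0,-0.05,0.19,-0.01,0],
    [0,-0.06,0.23,-0.01,0],
    [0,-0.06,0.27,-0.01,0],
    [0,-0.06,0.31,-0.01,0],
    [0,-0.06,0.35,-0.01,0],
    [0,-0.06,0.38,-0.01,0],
  ],
)

```text
t: 21.75
tcp_pos: [459.2, -180.7, 226.4]
tool_rot: [[0.968, 0.249, -0.003], [0.249, -0.968, -0.0], [-0.003, -0.001, -1.0]]
wrist_force: [1.4, -0.3, 0.0]
opening: -0.1
grasp_force: 0.0
```

```bash
python3 - <<'E'
from plan import *
from meas import dark
rows([])
p,_=snapshot("top"); save("t8",cv2.resize(p[210:330,215:375],None,fx=5,fy=5)); save("t8f",p)
for c in ([526.7,36.5],[525.7,36.]): print(dark(p,c,88,93,54),dark(p,c,44,76,58))
g=cv2.cvtColor(p,cv2.COLOR_RGB2GRAY); m=(g<45).astype(np.uint8); m[:,:205]=0;m[:,242:]=0;m[:255]=0;m[325:]=0
n,l,st,ce=cv2.connectedComponentsWithStats(m)
for i in range(1,n):
    if st[i,4]>20:
        b=plane("top",[ce[i]],76)[0]; v=b[:2]-np.array([487.4,153.6]); print(ce[i],st[i,4],b,np.linalg.norm(v),np.arctan2(v[1],v[0]))
E
```

```text
at [ 459.2 -180.7  226.4] ang 0.252 t 21.75 F [ 1.4 -0.3  0. ]
-0.14151707109522763 -0.13874312276229078
-0.1343401340092717 -0.128369452797523
[209.86206897 295.65517241] 29 [468.05813448 212.5025124   76.        ] 61.99688483387064 1.8880739779904903
```

View pics/t8.png

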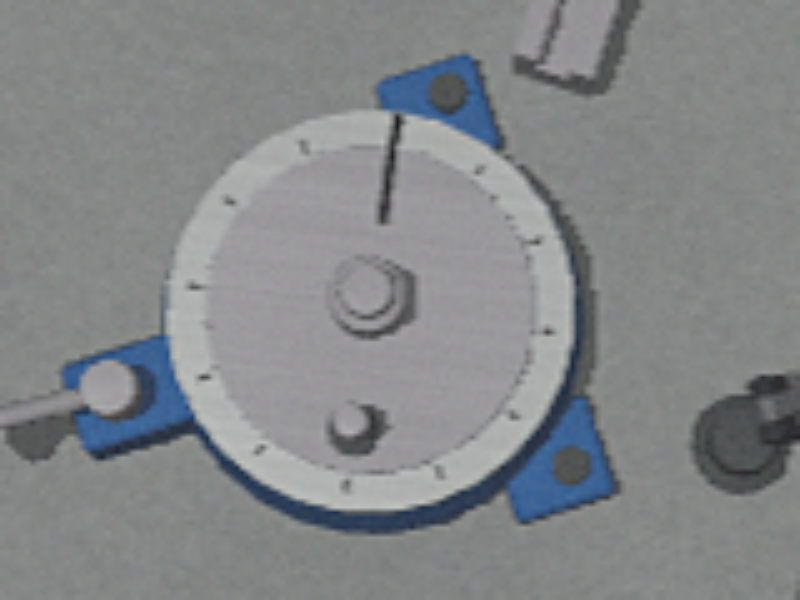

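The index mark and long line still form one line, the blank stands at (367,292), and the lever points out at left, past the crop. My ball mask was cut off at column 205, so I'll re-measure without that limit.

```bash
python3 - <<'E'
from h import *
c=np.array([526.7,36.2])
for f,(a,b_,u,v_) in (("top0",(215,245,300,330)),("t8f",(190,225,280,310))):
    g=cv2.cvtColor(cv2.imread("pics/%s.png"%f),cv2.COLOR_BGR2GRAY); m=np.zeros_like(g); m[u:v_,a:b_]=g[u:v_,a:b_]<48
    n,l,st,ce=cv2.connectedComponentsWithStats(m); i=1+st[1:,4].argmax()
    b=plane("top",[ce[i]],76)[0][:2]
    for P in ([487.4,153.6],[486.9,154.7]):
        v=b-P; q=np.array(P)-c; print(f,ce[i],st[i,4],b,np.linalg.norm(v),"clamp",1.05-(np.arctan2(v[1],v[0])-np.arctan2(q[1],q[0])))
    w=b-c; print("ball dist from axis",np.linalg.norm(w),"bearing",np.arctan2(w[1],w[0]))
E
```

```text
top0 [228.50793651 314.23809524] 63 [425.89999319 169.58449319] 63.543330571721754 clamp 0.05651552397387416
top0 [228.50793651 314.23809524] 63 [425.89999319 169.58449319] 62.78972024401639 clamp 0.04256226152756404
ball dist from axis 167.18870893732415 bearing 2.217941885548857
t8f [208.42622951 294.81967213] 61 [469.97036482 215.78076645] 64.5773946452294 clamp 1.0997353591025647
t8f [208.42622951 294.81967213] 61 [469.97036482 215.78076645] 63.38353554187118 clamp 1.1036466184477394
ball dist from axis 188.3281794833013 bearing 1.876776058597364
```

```bash
python3 -c "
from bench import *
print(close_job())"
```

```text
the job is handed in; nothing more can be done
None
```

I've handed the job in: the dial's index mark is within about 0.005 rad of the long line, the clamp lever is fully over at about 1.10 rad, the blank is still standing mid-dial, and I saw nothing else disturbed, about 22 s in.

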